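Move the battery pack from charger to cupboard lamp

ROBOT

A 7-joint arm with a two-finger parallel gripper is mounted at the origin on the work surface. World frame = base frame: x ahead of the robot, y to its left, z up, the work surface at z = 0. Lengths are in mm, angles in rad, forces in N, time in s.
With the tool pointing down it reaches from about 400 to 850 mm from the base axis. Payload 4.5 kg.
Tool frame: the origin (TCP) lies midway between the tips of the shut fingers; the grasp point (between the pads) lies 19 mm behind it; z points along the fingers, y is the direction in which the jaws open and shut (so a half turn about z gives the same grasp; the last joint's range is limited). The gripper opens to 88 mm and grips with 3 to 60 N. Pads are 18 mm wide; open, the fingers measure 123 mm over their backs; the gripper's body (75 mm by 187 mm) begins 45 mm behind the grasp point.
Start: joints at [-1.098, 0.689, -0.195, 1.565, 0.157, 0.902, -0.215], TCP at [265.518, 565.821, 238.743] pointing down, gripper open.
Joint ranges: [-3.01, 3.01], [-0.46, 2.08], [-1.47, 1.51], [0.13, 2.56], [-1, 4.14], [0.04, 2.09], [-2.66, 2.66]. Speed limits (rad/s): [2.57, 2.57, 3.14, 3.14, 3.14, 3.14, 3.14].

INTERFACE

Orientations are given as a rotation vector (axis times angle).
In Python, from cell import env, cams gives the robot as it stands.
- The arm moves only by the tool send_rows, never from a script. Its argument "targets" is text: rows parted by semicolons, each of 7 numbers parted by spaces: the shift along the tool's x, y, z in cm, then the turn, a rotation vector about the tool's x, y, z in rad, then the opening in per cent of the stroke, from 0 (shut) to 100 (fully open). In form: x y z ax ay az fingers; .... A call has exactly 8 rows; each row shifts and turns the commanded pose from where the row before left it, along the tool's axes as they then stand; what a row does not reach is not made up. A row lasts 1/10 s, in which the tool goes at most 50 mm and 8.59 degrees, less where a joint would pass 70% of its speed; a pose out of reach is approached as far as the arm can. A call with a gripper value outside its range is refused whole. The fingers move at their own pace and stop on an object; the grip force is fixed at half the most. Time passes only in rows, so rows that do not move let the fingers close, or fill a call up. It gives the time, the measured TCP pose, the force and the opening at its end, in the units of the state.
- env.state(): the state, without advancing time (a new reading comes with each control period).
- cams.snapshot(name): name is "scene" or "top" or "wrist"; returns the picture (420x560x3 uint8, red, green, blue); there is no depth.
- cams.get_calibration(name): a dict with "fx", "fy", "cx", "cy" (pixels), "origin" and "rotation" of the camera in the world. Camera axes: x right, y up, looking along -z (the intrinsics and any distortion apply to the point x, -y, -z); pixel columns grow to the right and rows downward; lengths in mm; the calibration is good to about 2 mm. The wrist camera is an equidistant fisheye: a pixel r from the principal point sees the ray r / f radians off the axis. A picture is of the moment at which its call begins: read the wrist's pose just before it. get_calibration takes no time and is no camera call; for the wrist camera it gives the pose at the moment of the call.
- env.hand_in(): hands the job in, once; it reports no verdict.
The state is a dict: "clock": time; "joint_positions": joint angles; "joint_vel": joint speeds; "effort": joint torques, N m; "tool_pos": TCP position; "ee_rot": TCP orientation; "wrist_force": force on the tool from outside, world axes, zero at the start; "torque": the same for the moment, N m; "width": finger opening in mm.
Only numpy, scipy, OpenCV 4.12 (cv2) and the standard library are available. Lean on these libraries where they do the work, as an engineer would, in place of code of your own. Each camera call takes 0.05 s, during which the arm holds its last target. There are 200 camera calls.

TASK

Press the orange catch of the grey charger so that the yellow battery pack springs loose, draw the pack out along its dovetail, then slide it into the dovetail of the blue cupboard lamp until the lamp's catch clicks up behind it, and let go. Slide it gently, never ramming or wrenching the pack in either dock, and leave the tumbler, tiffin tier, bowl with gasket and rolling pin where they are.

Things in the scene. Friction and masses are not known exactly. Their poses are not given: they have to be found in the camera images.
- pack: Battery pack, about 0.4 kg. Slick black dovetail foot 60 long (its x) x 42 wide (y) x 10 mm high, flanks leaning in 30 degrees; on it a narrower black neck and a yellow grip block 44 (x) x 30 (y) mm spanning 18 to 58 mm above the underside. Origin: centre of the underside; z up. Alike when turned half round. Starts locked home in the charger, its x along the charger's x.
- charger: Grey charging dock, fixed, 200 x 84 mm plus a catch housing on its +y side. Origin at its underside; +x is the slide-in direction (the pack comes out towards -x), z up. Its slide floor, 12 mm up, is flat and runs from x = -125 mm (open apron, no rails) to the rear housing at x = 47 mm (30 mm high, 58 mm in its middle 40 mm). Pack locked home: pack origin at x = 0, y = 0, z = 12 mm.
- charger_mouth (a point): Middle of the flared mouth, on the slide floor (x = -44 mm of the charger). The mouth is 6 mm wider than the rails on each side and narrows till x = -28 mm, where the overhanging dovetail rails (tops 26 mm high) begin; they end at the rear. Side play in the rails about 1.3 mm. The pack lifts off freely only with its origin at x = -76 mm or less.
- charger_button (a point): Top centre of the charger's orange press cap, 26 (x) x 22 (y) mm, at (-38, 59, 36) mm of the charger, 12 mm proud of its housing. Press straight down; travel 9 mm, spring 0.6 to 2 N plus 1 to 2 N of rubbing while the pack loads the tongue.
- charger_catch (a joint): Travel of the charger's catch, m: 0 = up (tongue 6 mm above the slide floor behind the pack), 0.006 = tongue level with the floor, 0.009 = bottom. Once past 0.006 an ejector rod on the front of the grip block, 46 mm up (7 N at home, 4 N at the end) pushes the pack out 10 mm, to x about -10 mm; there the pack rests over the tongue and the catch stays down till it is drawn off.
- lamp: Blue cupboard lamp, fixed, with a white tube light across its rear (axis x = 82, z = 46 mm, radius 21 mm). Its dock is built like the charger's with the same frame: origin at the underside, +x the slide-in direction, slide floor 12 mm up, open apron from x = -125 mm, rails, side play, orange cap near (-38, 59, 36) mm, ejector of 4 to 7 N.
- lamp_mouth (a point): Middle of the lamp's flared mouth, on the slide floor (x = -44 mm of the lamp); same mouth and rails as the charger's. Set the pack flat on the apron with its origin at x = -90 mm (its front then clears the ramped tongue), then slide it in.
- lamp_home (a point): Nominal home of the pack's origin (x = 0, y = 0, z = 12 mm of the lamp). The inner mechanism (catch, ejector, stop together) sits up to 9 mm nearer or deeper, not measured, so the click comes with the pack at x = -9 to +9 mm: feel for it. The ejector is met 10 mm before the click; the push is about 5 to 12 N. A rubber stop (6 N/mm) begins 1 mm past the click and is solid 3 mm later.
- lamp_catch (a joint): Travel of the lamp's catch, m: 0 = up, about 0.006 while the pack's foot holds it down (from some 70 mm before home), back to 0 with the click when the pack is home.
- tumbler: Glass tumbler, 66 mm wide at the rim, 105 mm high. Origin: centre of the underside.
- tiffin: Open stainless steel tiffin tier, 114 mm across, 60 mm high. Origin: centre of the underside.
- bowl: Steel bowl, 150 mm wide, 50 mm high, with a grey gasket ring in it. Origin: centre of the underside.
- gasket: Grey gasket ring, 90 mm across, 7 mm thick, lying in the bowl. Origin: centre of the underside.
- rolling_pin: Wooden rolling pin, 340 mm long along its x, 44 mm thick, lying flat. Origin: centre of the underside.
Not all that is in view belongs to the job. What is meant by the pack is not red, and is the larger of those in its own colour.

How it is judged (in metres and radians):
On the way, in this order (a step that is already met when the one before it is completed fails the run):
1. the charger's catch is pressed down and the pack springs loose (value of joint charger_catch above 0.0025 m and x of pack in the frame of charger below -0.005 m), for 0.1 s.
2. the pack is drawn clear of the charger (distance between pack and charger above 0.09 m and contact force between pack and charger below 0.1 N), for 0.1 s.
At the end, for the whole second after the job is handed in: The pack is locked in the lamp's dovetail: its origin within -10.5 to +12.5 mm along and 4 mm across of the lamp's nominal home, flat on the slide, its x along the lamp's x within 0.12 rad, the lamp's catch up again (within 1.2 mm), the pack at rest and released (x of pack in the frame of lamp between -0.0105 and 0.0125 m and y of pack in the frame of lamp between -0.004 and 0.004 m and z of pack in the frame of lamp between 0.009 and 0.016 m and angle between the x axis of pack and the x axis of lamp, either way round below 0.12 rad and value of joint lamp_catch below 0.0012 m and linear speed of pack below 0.01 m/s); the robot touches nothing.
It fails at once if the pack is rammed or wrenched in the lamp's dovetail (contact forces over 35 N in all) (contact force between pack and lamp above 35 N and x of pack in the frame of lamp above -0.08 m).
It fails at once if the pack is rammed or wrenched in the charger (contact forces over 35 N in all) (contact force between pack and charger above 35 N).
It fails at once if a bystander is moved over 30 mm or the tumbler tipped (distance of any of tumbler, tiffin, bowl, rolling_pin from where it was at the start of the episode above 0.03 m or angle between tumbler's own z axis and vertical above 0.4 rad or distance of gasket from where it was at the start of the episode above 0.04 m).
It also fails if it takes over 70 s, if anything falls off the work surface, if the arm or the gripper's body presses on something with over 40 N, if the wrist force passes 120 N, or if a joint passes its speed limit or range.

## Working session

There is one attempt and no reset: what is moved stays moved. The work goes in short steps, Python scripts to look and compute and a tool call to move; the robot and the scene stay as the last step left them, time stands still between calls to the robot, and variables do not carry over. Pictures are saved under pics/ and viewed, about 8 in all and at most 12, crops included, and the job is handed in when it is done.

Besides the shell and the picture viewer there is one more tool, called after "Call:" as name(argument=value, ...) on one line, values as JSON. send_rows: Moves the arm, as the interface text tells. Its arguments: {"type":"object","properties":{"targets":{"type":"string"}},"required":["targets"]}

```bash
mkdir -p pics; ls; python3 - <<'E'
from cell import env,cams
import cv2
for n in("scene","top"):
    cv2.imwrite(f"pics/{n}0.png",cams.snapshot(n)[:,:,::-1]); c=cams.get_calibration(n); print(n,c)
s=env.state();print(s)
E
```

```text
pics
scene {'fx': 489.9950379392178, 'fy': 489.9950379392178, 'cx': 274.76974807302065, 'cy': 204.73447789115852, 'origin': array([1379.19104301, -185.15265119, 1046.91160731]), 'rotation': array([0.57985152, 0.45997459, 1.25668067])}
top {'fx': 416.2745372325072, 'fy': 416.2745372325072, 'cx': 283.65532259579095, 'cy': 207.95948612878288, 'origin': array([ 374.33912277,   -6.87279182, 1305.69028736]), 'rotation': array([ 0.1514884, -0.123758 , -1.5638842])}
{'clock': 0.1, 'joint_positions': array([-1.09820485,  0.68988337, -0.1944986 ,  1.56623499,  0.15734734,
        0.90248779, -0.21511469]), 'joint_vel': array([ 7.19703071e-04, -1.91188437e-03, -6.06529168e-05, -3.95489978e-03,
        7.64142589e-04,  7.35758517e-04,  8.80819727e-04]), 'effort': array([-3.85545020e-03, -5.28495741e+01, -1.27201114e+00, -1.53838438e+01,
       -5.25941723e-02,  1.92897387e-03,  3.72617239e-05]), 'tool_pos': array([265.35159667, 565.25708159, 238.00148341]), 'ee_rot': array([-6.83582001e-01, -3.06612842e+00,  2.52754717e-03]), 'wrist_force': array([-0.51749752, -0.37616026, -0.43426965]), 'torque': array([ 0.02049547, -0.00081159,  0.00182235]), 'width': 88.25825624756072}
```

View pics/top0.png

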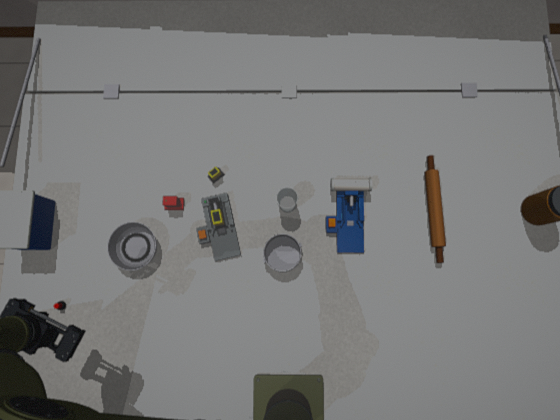

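View pics/scene0.png

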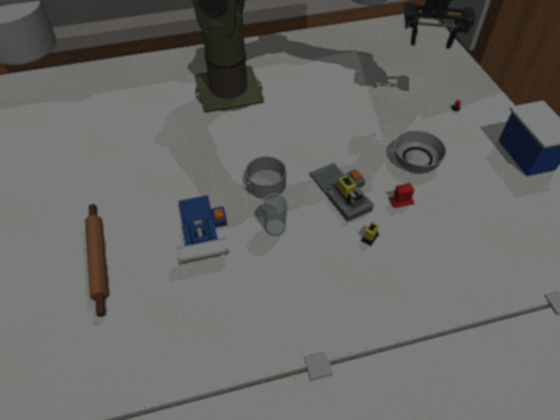

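The top view (up = +x, left = +y) shows the charger with the yellow pack at about (217,216) and its orange cap at (203,236). The lamp is at about (350,220) with its cap at (332,224). The small yellow and red packs are decoys, and the tumbler (287,200) and tiffin (283,253) stand between the two docks. The scene view agrees with this.

```bash
cat > h.py <<'E'
from cell import env,cams
import cv2,numpy as np
from scipy.spatial.transform import Rotation as R
def snap(n):
    c=cams.get_calibration(n); return cams.snapshot(n),c
def ray(c,uv,fish=False):
    uv=np.atleast_2d(np.array(uv,float)); x=(uv[:,0]-c['cx'])/c['fx']; y=(uv[:,1]-c['cy'])/c['fy']
    if fish:
        r=np.hypot(x,y)+1e-12; s=np.sin(r)/r; d=np.c_[x*s,-y*s,-np.cos(r)]
    else: d=np.c_[x,-y,-np.ones_like(x)]
    return R.from_rotvec(c['rotation']).apply(d)
def onz(c,uv,z,fish=False):
    d=ray(c,uv,fish); o=np.array(c['origin']); return (o+d*((z-o[2])/d[:,2])[:,None])
def proj(c,p,fish=False):
    q=R.from_rotvec(c['rotation']).inv().apply(np.atleast_2d(p)-c['origin']); x,y,z=q[:,0],-q[:,1],-q[:,2]
    if fish:
        h=np.hypot(x,y)+1e-12; t=np.arctan2(h,z)/h
        x,y=x*t,y*t
    else: x,y=x/z,y/z
    return np.c_[c['cx']+c['fx']*x,c['cy']+c['fy']*y]
RNG={'yellow':((22,110,60),(34,255,255)),'orange':((6,120,80),(20,255,255)),'blue':((100,110,30),(130,255,255)),'red':((0,150,80),(5,255,255))}
def blobs(img,col,amin=10):
    m=cv2.inRange(cv2.cvtColor(img,cv2.COLOR_RGB2HSV),*RNG[col]) 
    n,l,st,ce=cv2.connectedComponentsWithStats(m)
    return [(int(st[i,4]),ce[i].round(2),st[i,:4],(l==i).astype(np.uint8)) for i in range(1,n) if st[i,4]>=amin]
E
python3 - <<'E'
from h import *
for n in("scene","top"):
    im,c=snap(n)
    for col,z in(('yellow',70),('orange',36),('blue',26)):
        for b in blobs(im,col): print(n,col,b[0],b[1],b[2],onz(c,b[1],z)[0].round(1))
s=env.state(); c=cams.get_calibration('wrist'); print(c, s['tool_pos'],s['ee_rot'])
Rt=R.from_rotvec(s['ee_rot']); print(Rt.inv().apply(c['origin']-s['tool_pos']),(Rt.inv()*R.from_rotvec(c['rotation'])).as_matrix().round(3),Rt.as_matrix().round(3))
E
```

```text
scene yellow 147 [347.03 184.99] [339 175  17  21] [581.  213.1  70. ]
scene yellow 119 [370.67 232.02] [364 223  14  17] [742.9 216.   70. ]
scene orange 55 [355.76 174.36] [351 171  10   8] [521.8 264.4  36. ]
scene orange 63 [218.51 213.16] [215 209   8   9] [ 559.1 -134.4   36. ]
scene orange 733 [ 93.62 255.19] [ 87 215  15  79] [ 609.9 -457.5   36. ]
scene blue 1826 [528.11 149.24] [500 115  60  60] [550.6 796.2  26. ]
scene blue 1287 [198.46 219.49] [180 196  46  49] [ 558.3 -188.9   26. ]
top yellow 49 [214.12 172.71] [208 167  12  11] [702.9 229.4  70. ]
top yellow 97 [216.64 216.69] [211 209  12  16] [566.3 217.3  70. ]
top orange 889 [435.54 207.75] [427 169  18  77] [ 600.3 -451.6   36. ]
top orange 15 [547.8  196.13] [547 190   4  14] [ 637.  -797.3   36. ]
top orange 52 [331.5  222.15] [329 218   6   9] [ 555.1 -131.2   36. ]
top orange 57 [201.7  234.05] [198 230   8   9] [517.6 267.8  36. ]
top blue 1605 [348.71 222.4 ] [326 191  38  62] [ 555.8 -185.3   26. ]
top blue 1001 [ 41.36 223.9 ] [ 28 195  27  55] [549.6 775.4  26. ]
{'fx': 325.19226210127806, 'fy': 325.19226210127806, 'cx': 278.95109745317353, 'cy': 209.24092131035883, 'origin': array([204.88828858, 593.71218582, 384.31151387]), 'rotation': array([-0.23583875, -0.150147  ,  1.12578071])} [265.39208882 565.43320271 238.22484528] [-6.83681314e-01 -3.06609494e+00  1.73685558e-03]
[  66.77927712   -0.26825083 -146.08963571] [[ 0.001  0.965  0.262]
 [ 1.    -0.    -0.001]
 [-0.001  0.262 -0.965]] [[-0.905  0.425 -0.   ]
 [ 0.425  0.905 -0.001]
 [-0.    -0.001 -1.   ]]
```

Call:
send_rows(targets="-3.8 -1.3 0.5 0 0 0 100;-3.8 -1.3 0.5 0 0 0 100;-3.8 -1.3 0.5 0 0 0 100;-3.8 -1.3 0.5 0 0 0 100;-3.8 -1.3 0.5 0 0 0 100;-3.8 -1.3 0.5 0 0 0 100;-3.8 -1.3 0.5 0 0 0 100;-3.8 -1.3 0.5 0 0 0 100")

```text
clock: 1.0
tool_pos: [497.5, 341.2, 198.4]
ee_rot: [-0.684, -3.066, 0.0]
wrist_force: [0.8, -0.0, 0.4]
width: 88.1
```

Call:
send_rows(targets="-3.8 -1.3 0.5 0 0 0 100;-3.8 -1.3 0.5 0 0 0 100;-3.8 -1.3 0.5 0 0 0 100;-3.8 -1.3 0.5 0 0 0 100;0 0 0 0 0 -0.15 50;0 0 0 0 0 -0.15 20;0 0 0 0 0 -0.15 0;0 0 0 0 0 -0.15 0")

```text
clock: 1.8
tool_pos: [612.0, 230.6, 178.4]
ee_rot: [0.262, -3.13, 0.0]
wrist_force: [0.6, -0.1, -0.5]
width: 57.8
```

```bash
python3 - <<'E'
from h import *
s=env.state(); print(s['clock'],s['tool_pos'],R.from_rotvec(s['ee_rot']).as_matrix().round(3),s['joint_positions'].round(2),s['width'])
im,c=snap('wrist'); cv2.imwrite('pics/w1.png',im[:,:,::-1]); np.save('w1c.npy',c)
for col,z in(('yellow',70),('orange',36)):
    for b in blobs(im,col,60): print(col,b[0],b[1],b[2],onz(c,b[1],z,True)[0].round(1))
E
```

```text
1.8 [611.98940168 230.60235737 178.43714163] [[-0.986 -0.166 -0.   ]
 [-0.166  0.986 -0.   ]
 [ 0.    -0.    -1.   ]] [-0.22  0.82 -0.41  1.52  0.39  0.88  0.98] 57.81526520403655
yellow 1231 [272.09 149.81] [251 122  42  58] [567.6 217.6  70. ]
yellow 617 [269.77 284.76] [251 271  36  26] [683.6 234.4  70. ]
orange 700 [334.81 101.19] [322  87  27  29] [517.7 264.5  36. ]
orange 240 [128.93 307.58] [125 282  10  50] [764.8  84.8  36. ]
orange 152 [429.08 310.89] [423 287  10  45] [712.8 420.7  36. ]
```

View pics/w1.png

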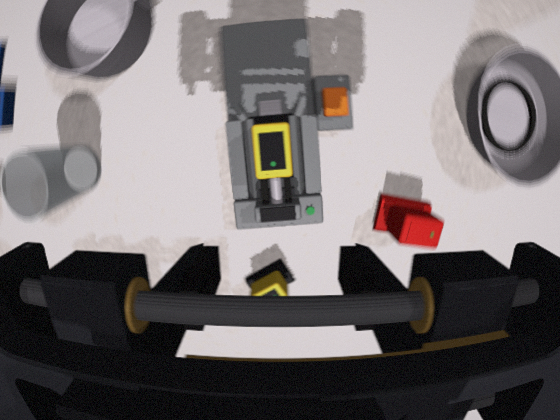

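The wrist view (down = +x, right = +y) shows the pack top at (272,150), the charger's orange cap at (335,100) and the apron at the top of the picture. I'll refine the charger pose with ground-plane rectangles.

```bash
python3 - <<'E'
from h import *
im=cv2.imread('pics/w1.png')[:,:,::-1].copy(); c=np.load('w1c.npy',allow_pickle=True).item()
hsv=cv2.cvtColor(im,cv2.COLOR_RGB2HSV)
b=[b for b in blobs(im,'yellow',60)][0]
pts=cv2.findContours(b[3],0,1)[0]; p=max(pts,key=len)[:,0]
w=onz(c,p,70,True)[:,:2].astype(np.float32); print('pack rect z70',cv2.minAreaRect(w), b[2])
b=blobs(im,'orange',60)[0]
v=hsv[...,2][b[3]>0]; print('cap V pct',np.percentile(v,[5,25,50,75,95]))
for th in (0,np.percentile(v,60)*0.85):
    m=(b[3]>0)&(hsv[...,2]>=th); m=m.astype(np.uint8); p=max(cv2.findContours(m,0,1)[0],key=len)[:,0]
    w=onz(c,p,36,True)[:,:2].astype(np.float32); print('cap rect z36',th,cv2.minAreaRect(w),w.mean(0))
# rectified crop for viewing at z=26 plane
xs=np.arange(430,650,.5); ys=np.arange(120,320,.5)
X,Y=np.meshgrid(xs,ys,indexing='ij'); q=proj(c,np.c_[X.ravel(),Y.ravel(),np.full(X.size,12.)],True).astype(np.float32).reshape(*X.shape,2)
o=cv2.remap(im,q[...,0],q[...,1],1); cv2.imwrite('pics/r1.png',cv2.resize(o,None,fx=1.35,fy=1.35)[:,:,::-1]); print(o.shape)
g=cv2.GaussianBlur(cv2.cvtColor(o,cv2.COLOR_RGB2GRAY),(5,5),0)
for l in cv2.createLineSegmentDetector().detect(g)[0][:,0]:
    L=np.hypot(l[2]-l[0],l[3]-l[1])
    if L>70: a=(l/2).round(1); print('seg y,x',a[0]+120,a[1]+430,a[2]+120,a[3]+430,'yaw',np.degrees(np.arctan2(l[2]-l[0],l[3]-l[1])).round(1))
E
```

```text
pack rect z70 ((568.1849975585938, 217.5136260986328), (44.33837127685547, 29.77615737915039), 14.109989166259766) [251 122  42  58]
cap V pct [115.95 156.   159.   198.   213.  ]
cap rect z36 0 ((517.6885375976562, 264.5703125), (25.6501407623291, 22.386119842529297), 14.362554550170898) [517.8469 264.4698]
cap rect z36 141.1 ((517.8101196289062, 265.4056701660156), (24.390766143798828, 21.59324836730957), 12.10525894165039) [518.07434 265.48343]
(440, 400, 3)
seg y,x 228.7 543.2 193.9 551.7 yaw -76.3
seg y,x 224.1 553.3 232.9 587.6 yaw 14.5
seg y,x 209.6 593.8 201.1 559.2 yaw -166.1
seg y,x 239.7 592.8 227.9 546.5 yaw -165.8
seg y,x 190.4 544.3 229.3 534.2 yaw 104.6
seg y,x 252.0 637.0 215.3 646.4 yaw -75.6
seg y,x 238.5 536.1 256.9 608.8 yaw 14.2
seg y,x 257.2 547.5 272.0 605.5 yaw 14.3
seg y,x 185.0 620.9 168.0 553.7 yaw -165.8
seg y,x 201.5 624.1 182.7 550.2 yaw -165.7
seg y,x 194.3 553.8 206.0 601.4 yaw 13.8
seg y,x 290.0 538.6 256.0 547.0 yaw -76.1
seg y,x 278.9 636.3 225.0 649.7 yaw -76.0
seg y,x 147.1 458.2 224.6 438.5 yaw 104.3
seg y,x 178.4 504.9 217.6 498.2 yaw 99.7
```

View pics/r1.png

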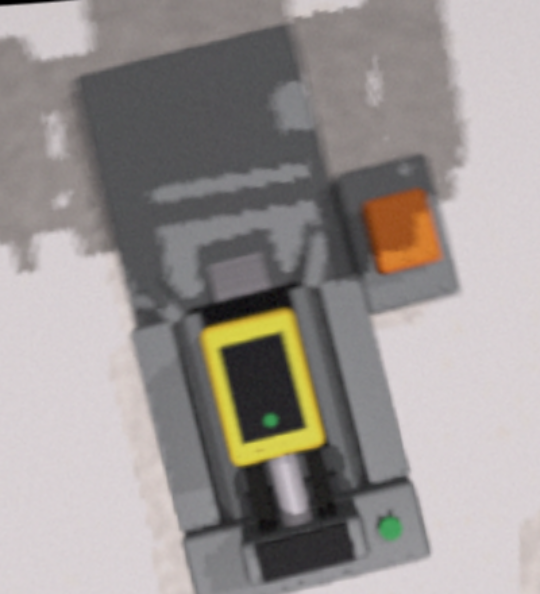

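The charger origin is at about (568.4, 217.3) with yaw 14.2°. The cap prediction and measurement agree within 1 mm. Next I go above the cap with the fingers shut.

Call:
send_rows(targets="0 0 0 0 0 -0.081 0;2.08 1.41 2 0 0 0 0;2.08 1.41 2 0 0 0 0;2.08 1.41 2 0 0 0 0;2.1 1.43 2 0 0 0 0;0 0 1.9 0 0 0 0;0 0 1.9 0 0 0 0;0 0 0 0 0 0 0")

```text
clock: 2.65
tool_pos: [516.0, 264.9, 58.7]
ee_rot: [0.377, -3.115, 0.004]
wrist_force: [-1.3, -0.7, 0.3]
width: 0.5
```

```bash
cat > st.py <<'E'
from h import *
import sys
CH=(568.4,217.3,14.2)
def infr(p,f):
    a=np.radians(f[2]);d=np.array(p[:2])-f[:2]; return np.array([d@[np.cos(a),np.sin(a)],d@[-np.sin(a),np.cos(a)],p[2]])
if __name__=='__main__':
    s=env.state();M=R.from_rotvec(s['ee_rot']).as_matrix()
    f=eval(sys.argv[1]) if len(sys.argv)>1 else CH
    print(s['clock'],s['tool_pos'].round(2),'in frame',infr(s['tool_pos'],f).round(2),'yaw',np.degrees(np.arctan2(-M[1,0],-M[0,0])).round(2),'tilt',M[:2,2].round(4),s['wrist_force'].round(2),s['torque'].round(2),s['width'])
E
python3 st.py
```

```text
2.65 [516.01 264.94  58.66] in frame [-39.11  59.04  58.66] yaw 13.78 tilt [-0.0035 -0.0028] [-1.33 -0.69  0.34] [ 0.05  0.08 -0.02] 0.4564499103546347
```

Call:
send_rows(targets="0 0 0.7 0 0 0 0;0 0 0.7 0 0 0 0;0 0 0.6 0 0 0 0;0 0 0.3 0 0 0 0;0 0 0.3 0 0 0 0;0 0 0.2 0 0 0 0;0 0 0.2 0 0 0 0;0 0 0 0 0 0 0")

```text
clock: 3.45
tool_pos: [517.6, 265.8, 30.6]
ee_rot: [-0.38, 3.118, 0.0]
wrist_force: [0.2, 0.5, -0.2]
width: 0.4
```

```bash
python3 st.py; python3 - <<'E'
from h import *
im,c=snap('top')
for b in blobs(im,'yellow'): print(b[0],b[1],onz(c,b[1],70)[0].round(1))
im,c=snap('wrist'); cv2.imwrite('pics/w2.png',im[:,:,::-1])
E
```

```text
3.45 [517.57 265.82  30.61] in frame [-37.38  59.51  30.61] yaw 13.88 tilt [0.0001 0.0001] [ 0.24  0.5  -0.21] [ 0.03 -0.04 -0.03] 0.4174316092959402
49 [214.06 172.82] [702.6 229.6  70. ]
30 [214.33 212.57] [578.9 224.7  70. ]
17 [214.41 223.82] [544.7 223.3  70. ]
```

Call:
send_rows(targets="0 0 0.1 0 0 0 0;0 0 0.1 0 0 0 0;0 0 0.1 0 0 0 0;0 0 0 0 0 0 0;0 0 0 0 0 0 0;0 0 0 0 0 0 0;0 0 0 0 0 0 0;0 0 0 0 0 0 0")

```text
clock: 4.35
tool_pos: [517.6, 266.0, 27.8]
ee_rot: [-0.38, 3.118, 0.0]
wrist_force: [-0.0, 0.2, 2.0]
width: 0.1
```

```bash
python3 st.py; python3 - <<'E'
from h import *
im,c=snap('wrist'); cv2.imwrite('pics/w2.png',im[:,:,::-1])
b=max(blobs(im,'yellow',60),key=lambda b:b[0])
for b in blobs(im,'yellow',60):
  p=max(cv2.findContours(b[3],0,1)[0],key=len)[:,0]; print(b[0],b[1],cv2.minAreaRect(onz(c,p,70,True)[:,:2].astype(np.float32)))
E
```

```text
4.35 [517.6  265.97  27.79] in frame [-37.31  59.65  27.79] yaw 13.88 tilt [0.0002 0.0003] [-0.02  0.24  2.04] [ 0.08  0.   -0.02] 0.11586943012701267
113 [136.72 282.54] ((521.6134643554688, 210.58831787109375), (3.0485849380493164, 11.00189208984375), 55.64997100830078)
459 [125.33 326.84] ((548.8760375976562, 208.02503967285156), (16.812976837158203, 16.712182998657227), 13.814286231994629)
```

Call:
send_rows(targets="0 0 0.1 0 0 0 0;0 0 0 0 0 0 0;0 0 0 0 0 0 0;0 0 0 0 0 0 0;0 0 -0.5 0 0 0 0;0 0 -1 0 0 0 0;0 0 -3 0 0 0 0;0 0 -3 0 0 0 0")

```text
clock: 5.2
tool_pos: [516.8, 265.2, 102.4]
ee_rot: [0.379, -3.117, 0.002]
wrist_force: [1.2, -0.1, -0.7]
width: 0.7
```

Call:
send_rows(targets="0 0 -3 0 0 0 0;-4 -2 0 0 0 0 0;-4 -2 0 0 0 0 40;-2 -1.9 0 0 0 0 100;0 0 0 0 0 0 100;0 0 0 0 0 0 100;0 0 0 0 0 0 100;0 0 0 0 0 0 100")

```text
clock: 6.0
tool_pos: [627.3, 233.8, 131.9]
ee_rot: [0.383, -3.117, -0.001]
wrist_force: [-0.2, -0.2, -0.4]
width: 46.1
```

```bash
python3 st.py; python3 - <<'E'
from h import *
im,c=snap('wrist'); cv2.imwrite('pics/w3.png',im[:,:,::-1])
for col,z in (('yellow',70),('orange',36)):
 for b in blobs(im,col,60):
  p=max(cv2.findContours(b[3],0,1)[0],key=len)[:,0]; print(col,b[0],b[1],cv2.minAreaRect(onz(c,p,z,True)[:,:2].astype(np.float32)))
im,c=snap('top')
for col,z in (('yellow',70),('orange',36)):
  for b in blobs(im,col): print('top',col,b[0],b[1],onz(c,b[1],z)[0].round(1))
E
```

```text
6.0 [627.3  233.78 131.95] in frame [ 61.15   1.53 131.95] yaw 14.01 tilt [-0.0011  0.0005] [-0.21 -0.18 -0.45] [ 0.   -0.02  0.  ] 46.10971139592247
yellow 1730 [277.53 116.85] ((558.68603515625, 215.81832885742188), (43.83427810668945, 29.11263656616211), 13.74320125579834)
yellow 520 [259.58 288.39] ((677.3584594726562, 229.88137817382812), (15.841922760009766, 30.181991577148438), 14.46654224395752)
orange 910 [354.45  85.21] ((519.6148071289062, 264.50347900390625), (25.35749626159668, 21.645362854003906), 14.19771957397461)
orange 311 [154.29 308.22] ((745.9256591796875, 144.95565795898438), (59.44463348388672, 9.026359558105469), 4.198422908782959)
orange 237 [403.69 311.35] ((691.775390625, 368.6048889160156), (56.91012954711914, 9.684197425842285), 18.81511116027832)
top orange 936 [435.28 207.79] [ 600.2 -450.8   36. ]
top orange 24 [548.46 195.88] [ 637.8 -799.3   36. ]
top orange 52 [331.5  222.15] [ 555.1 -131.2   36. ]
```

View pics/w3.png

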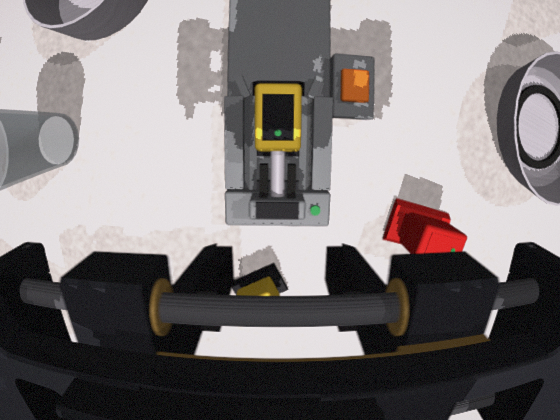

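The pack has sprung out by 10 mm and now sits at (558.7, 215.8). Next I grip it.

Call:
send_rows(targets="2.4 -0.03 0 0 0 -0.003 100;2.4 -0.03 0 0 0 0 100;2.3 -0.03 0 0 0 0 100;0 0 0 0 0 0 100;0 0 2.5 0 0 0 100;0 0 2.5 0 0 0 100;0 0 2.5 0 0 0 100;0 0 2.2 0 0 0 100")

```text
clock: 6.9
tool_pos: [560.9, 215.0, 33.7]
ee_rot: [-0.385, 3.117, 0.001]
wrist_force: [-0.7, -0.0, -0.5]
width: 88.4
```

```bash
python3 st.py
```

```text
6.9 [560.93 215.04  33.7 ] in frame [-7.8  -0.36 33.7 ] yaw 14.07 tilt [0.001  0.0005] [-0.71 -0.03 -0.54] [ 0.07 -0.02  0.03] 88.4433146840612
```

Call:
send_rows(targets="0.1 0.05 0 0 0 0 60;0 0 0 0 0 0 40;0 0 0 0 0 0 30;0 0 0 0 0 0 20;0 0 0 0 0 0 10;0 0 0 0 0 0 10;0 0 0 0 0 0 10;0 0 0 0 0 0 10")

```text
clock: 7.7
tool_pos: [559.0, 215.0, 35.0]
ee_rot: [-0.384, 3.118, 0.001]
wrist_force: [0.2, 0.4, 0.8]
width: 29.4
```

```bash
python3 st.py
```

```text
7.7 [559.04 215.02  34.97] in frame [-9.63  0.09 34.97] yaw 14.06 tilt [0.0003 0.0006] [0.17 0.39 0.79] [0.16 0.   0.06] 29.43027882430453
```

Call:
send_rows(targets="0.2 0 0 0 0 0 10;0.4 0 0 0 0 0 10;0.5 0 0 0 0 0 10;0.5 0 0 0 0 0 10;0.5 0 0 0 0 0 10;0.5 0 0 0 0 0 10;0.5 0 0 0 0 0 10;0.4 0 0 0 0 0 10")

```text
clock: 8.5
tool_pos: [524.8, 206.4, 34.9]
ee_rot: [-0.384, 3.117, 0.001]
wrist_force: [2.4, 0.3, 2.5]
width: 29.9
```

```bash
python3 st.py
```

```text
8.5 [524.84 206.38  34.93] in frame [-44.91   0.09  34.93] yaw 14.06 tilt [0.0006 0.0005] [2.43 0.34 2.46] [ 0.28 -0.45 -0.01] 29.88097292504901
```

Call:
send_rows(targets="0.5 0 0 0 0 0 10;0.6 0 0 0 0 0 10;0.6 0 0 0 0 0 10;0.7 0 0 0 0 0 10;0.7 0 0 0 0 0 10;0.7 0 0 0 0 0 10;0.6 0 0 0 0 0 10;0 0 0 0 0 0 10")

```text
clock: 9.3
tool_pos: [480.7, 195.0, 34.9]
ee_rot: [0.385, -3.116, 0.002]
wrist_force: [1.0, 0.7, 7.8]
width: 29.3
```

```bash
python3 st.py
```

```text
9.3 [480.69 195.01  34.9 ] in frame [-90.5  -0.1  34.9] yaw 14.08 tilt [-0.0016 -0.0012] [1.04 0.65 7.78] [ 0.21 -0.05  0.  ] 29.260780611326553
```

Call:
send_rows(targets="0 0 -0.5 0 0 0 10;0 0 -2 0 0 0 10;0 0 -4 0 0 0 10;0 0 -4 0 0 0 10;0 0 -4 0 0 0 10;0 0 0 0 0 0.12 10;0 0 0 0 0 0.125 10;-1 -2 0 0 0 0 10")

```text
clock: 10.1
tool_pos: [488.9, 177.8, 179.2]
ee_rot: [0.006, -3.137, -0.001]
wrist_force: [-0.1, -0.3, -4.3]
width: 29.8
```

Call:
send_rows(targets="-2 -4 0 0 0 0 10;-2 -4.5 0 0 0 0 10;-2 -4.5 0 0 0 0 10;-2 -4.5 0 0 0 0 10;-2 -4.5 0 0 0 0 10;-2 -4.5 0 0 0 0 10;-2 -4.5 0 0 0 0 10;-1.5 -3.5 0 0 0 0 10")

```text
clock: 10.9
tool_pos: [645.1, -173.5, 177.5]
ee_rot: [-0.004, -3.135, 0.002]
wrist_force: [0.5, 0.2, -5.2]
width: 29.8
```

Call:
send_rows(targets="-0.5 -2 0 0 0 0 10;0 0 0 0 0 0 10;0 0 0 0 0 0 10;0 0 0 0 0 0 10;0 0 0 0 0 0 10;0 0 0 0 0 0 10;0 0 0 0 0 0 10;0 0 0 0 0 0 10")

```text
clock: 11.7
tool_pos: [652.4, -189.1, 179.8]
ee_rot: [-0.001, 3.142, 0.0]
wrist_force: [-0.2, -0.0, -3.7]
width: 30.2
```

```bash
python3 st.py "(593,-190,0)"; python3 - <<'E'
from h import *
im,c=snap('wrist'); cv2.imwrite('pics/w4.png',im[:,:,::-1]); np.save('w4c.npy',c)
for col,z in (('yellow',70),('orange',36)):
 for b in blobs(im,col,60):
  p=max(cv2.findContours(b[3],0,1)[0],key=len)[:,0]; print(col,b[0],b[1],cv2.minAreaRect(onz(c,p,z,True)[:,:2].astype(np.float32)))
xs=np.arange(440,700,.5); ys=np.arange(-280,-90,.5)
X,Y=np.meshgrid(xs,ys,indexing='ij')
for z in (26.,12.):
  q=proj(c,np.c_[X.ravel(),Y.ravel(),np.full(X.size,z)],True).astype(np.float32).reshape(*X.shape,2)
  o=cv2.remap(im,q[...,0],q[...,1],1); cv2.imwrite(f'pics/r4_{int(z)}.png',o[:,:,::-1])
  g=cv2.GaussianBlur(cv2.cvtColor(o,cv2.COLOR_RGB2GRAY),(5,5),0)
  for l in cv2.createLineSegmentDetector().detect(g)[0][:,0]:
    L=np.hypot(l[2]-l[0],l[3]-l[1])
    if L>60: a=(l/2).round(1); print(z,'x,y',a[1]+440,a[0]-280,' to ',a[3]+440,a[2]-280,'yaw',np.degrees(np.arctan2(l[2]-l[0],l[3]-l[1])).round(1),(L/2).round())
E
```

```text
11.7 [ 652.43 -189.08  179.82] in frame [ 59.43   0.92 179.82] yaw 0.04 tilt [0. 0.] [-0.16 -0.03 -3.69] [ 0.06  0.06 -0.  ] 30.23400747616028
yellow 4104 [278.92 249.85] ((699.4183349609375, -189.09544372558594), (72.11508178710938, 67.52145385742188), 0.05638081580400467)
yellow 705 [279.23 333.67] ((778.6586303710938, -188.98797607421875), (65.49472045898438, 14.910833358764648), 89.6684341430664)
orange 6571 [ 43.82 152.33] ((596.3663330078125, -447.9036865234375), (318.36358642578125, 47.910003662109375), 1.8878002166748047)
orange 675 [340.49  91.44] ((555.756103515625, -134.17361450195312), (25.63578224182129, 21.83017349243164), 0.5012380480766296)
orange 307 [185.7  310.48] ((777.5380249023438, -289.002197265625), (10.210512161254883, 74.63227081298828), 82.98812103271484)
orange 266 [372.46 311.76] ((778.607177734375, -88.4616470336914), (71.8421630859375, 10.609291076660156), 5.350991249084473)
26.0 x,y 463.7 -129.6  to  466.4 -208.4 yaw -88.1 79.0
26.0 x,y 458.6 -90.8  to  463.2 -129.5 yaw -83.3 39.0
26.0 x,y 466.3 -207.1  to  460.4 -279.8 yaw -94.7 73.0
26.0 x,y 579.7 -1
[... 1535 characters left out ...]
 465.6 -232.2  to  464.7 -151.6 yaw 90.7 81.0
12.0 x,y 559.7 -234.3  to  474.1 -234.0 yaw 179.8 86.0
12.0 x,y 476.6 -128.5  to  516.6 -128.4 yaw 0.2 40.0
12.0 x,y 654.1 -258.6  to  622.2 -258.6 yaw -180.0 32.0
12.0 x,y 653.9 -227.2  to  654.2 -151.6 yaw 89.8 76.0
12.0 x,y 563.4 -164.2  to  636.6 -164.5 yaw -0.3 73.0
12.0 x,y 680.2 -164.1  to  680.3 -214.7 yaw -89.9 51.0
12.0 x,y 646.5 -172.2  to  646.1 -215.3 yaw -90.5 43.0
12.0 x,y 566.6 -175.1  to  629.1 -176.0 yaw -0.8 63.0
12.0 x,y 611.0 -227.2  to  581.0 -226.4 yaw 178.6 30.0
12.0 x,y 482.1 -187.2  to  483.7 -157.2 yaw 87.1 30.0
12.0 x,y 550.3 -238.6  to  519.1 -238.4 yaw 179.6 31.0
12.0 x,y 623.4 -166.9  to  585.9 -166.8 yaw 179.9 37.0
```

View pics/w4.png

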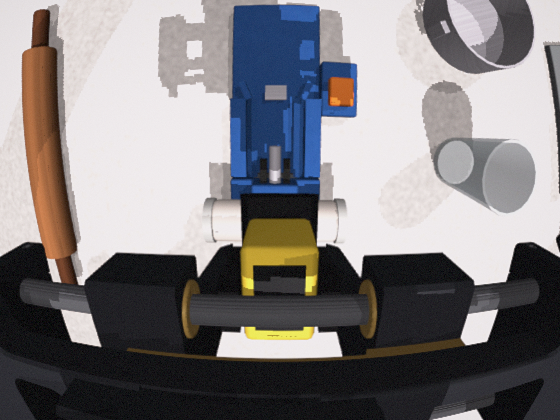

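View pics/r4_26.png

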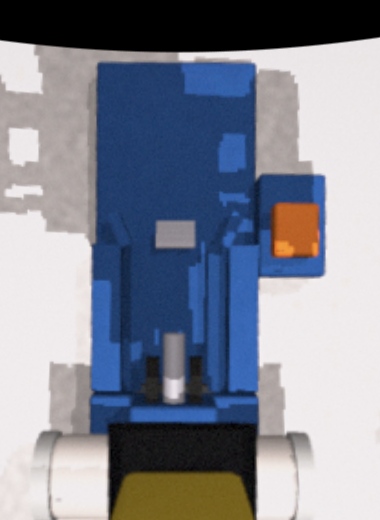

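The lamp's straight edges at z = 12 and 26 give a centre line of y ≈ -192.7 and yaw ≈ -0.3°. The apron front gives origin x ≈ 591, while the cap gives 593. The pack sits straight between the fingers. I go over the apron at lamp x = -90.

Call:
send_rows(targets="2 -0.1 0 0 0 0.006 10;4 -0.1 0 0 0 0 10;4 -0.1 0 0 0 0 10;4 0 0 0 0 0 10;1.1 0 2 0 0 0 10;0 0 4 0 0 0 10;0 0 4 0 0 0 10;0 0 2 0 0 0 10")

```text
clock: 12.55
tool_pos: [500.6, -191.5, 57.5]
ee_rot: [-0.009, -3.14, -0.001]
wrist_force: [0.3, 0.4, -3.4]
width: 29.6
```

Call:
send_rows(targets="0 0 0.5 0 0 0 10;0 0 0.5 0 0 0 10;0 0 0.5 0 0 0 10;0 0 0.3 0 0 0 10;0 0 0.3 0 0 0 10;0 0 0 0 0 0 10;0 0 0 0 0 0 10;0 0 0 0 0 0 10")

```text
clock: 13.35
tool_pos: [501.6, -191.7, 39.0]
ee_rot: [0.009, 3.141, -0.0]
wrist_force: [-0.5, -0.4, -4.5]
width: 29.7
```

```bash
python3 st.py "(591.5,-192.7,-0.3)"
```

```text
13.35 [ 501.6  -191.69   38.96] in frame [-89.9    0.54  38.96] yaw -0.33 tilt [ 0.0005 -0.    ] [-0.47 -0.36 -4.48] [ 0.04 -0.01  0.03] 29.688572904553887
```

Call:
send_rows(targets="0 -0.04 0.1 0 0 0 10;0 0 0.1 0 0 0 10;0 0 0.1 0 0 0 10;0 0 0 0 0 0 10;0 0 0 0 0 0 10;0 0 0 0 0 0 10;0 0 0 0 0 0 10;0 0 0 0 0 0 10")

```text
clock: 14.15
tool_pos: [501.4, -192.1, 35.7]
ee_rot: [0.009, 3.141, 0.0]
wrist_force: [0.1, -0.8, -4.5]
width: 29.6
```

```bash
python3 st.py "(591.5,-192.7,-0.3)"; python3 - <<'E'
from h import *
for n in ('wrist',):
  im,c=snap(n); cv2.imwrite(f'pics/{n}5.png',im[:,:,::-1])
E
```

```text
14.15 [ 501.44 -192.06   35.73] in frame [-90.07   0.17  35.73] yaw -0.33 tilt [0.0001 0.    ] [ 0.1  -0.84 -4.49] [-0.    0.02  0.  ] 29.579682933906472
```

View pics/wrist5.png

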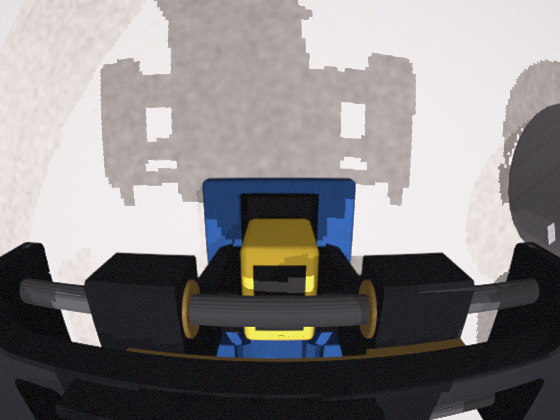

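The apron spans columns 203–355 (centre 279) and the pack foot spans 241–319 (centre 280), so it is centred. I set it down and slide.

Call:
send_rows(targets="0 0 0.06 0 0 0 10;0 0 0 0 0 0 10;-0.3 0 0 0 0 0 10;-0.4 0 0 0 0 0 10;-0.4 0 0 0 0 0 10;-0.4 0 0 0 0 0 10;-0.4 0 0 0 0 0 10;-0.4 0 0 0 0 0 10")

```text
clock: 15.0
tool_pos: [524.4, -192.2, 35.1]
ee_rot: [-0.009, -3.141, 0.0]
wrist_force: [-0.4, -0.1, -3.3]
width: 29.7
```

```bash
python3 st.py "(591.5,-192.7,-0.3)"
```

```text
15.0 [ 524.43 -192.24   35.05] in frame [-67.07   0.11  35.05] yaw -0.34 tilt [-0.0007 -0.    ] [-0.38 -0.1  -3.26] [ 0.02  0.22 -0.01] 29.69979086393112
```

Call:
send_rows(targets="-0.3 0 0.03 0 0 0 10;-0.3 0 0 0 0 0 10;-0.3 0 0 0 0 0 10;-0.3 0 0 0 0 0 10;-0.3 0 0 0 0 0 10;-0.3 0 0 0 0 0 10;-0.2 0 0 0 0 0 10;0 0 0 0 0 0 10")

```text
clock: 15.8
tool_pos: [545.2, -192.3, 35.0]
ee_rot: [0.009, 3.14, 0.0]
wrist_force: [-0.6, 0.9, 1.1]
width: 29.6
```

```bash
python3 st.py "(591.5,-192.7,-0.3)"
```

```text
15.8 [ 545.17 -192.29   34.97] in frame [-46.33   0.16  34.97] yaw -0.33 tilt [0.0013 0.0001] [-0.65  0.86  1.15] [0.04 0.04 0.02] 29.61983942243727
```

Call:
send_rows(targets="-0.3 0 0 0 0 0 10;-0.3 0 0 0 0 0 10;-0.3 0 0 0 0 0 10;-0.3 0 0 0 0 0 10;-0.3 0 0 0 0 0 10;-0.3 0 0 0 0 0 10;-0.3 0 0 0 0 0 10;-0.3 0 0 0 0 0 10")

```text
clock: 16.6
tool_pos: [568.6, -192.5, 34.9]
ee_rot: [-0.009, -3.141, 0.0]
wrist_force: [-2.4, 0.4, 5.3]
width: 29.8
```

```bash
python3 st.py "(591.5,-192.7,-0.3)"
```

```text
16.6 [ 568.59 -192.5    34.94] in frame [-22.91   0.08  34.94] yaw -0.33 tilt [-0.0001 -0.0001] [-2.35  0.43  5.31] [ 0.08  0.53 -0.02] 29.83500372371394
```

Call:
send_rows(targets="-0.1 0 0 0 0 0 10;-0.1 0 0 0 0 0 10;-0.1 0 0 0 0 0 10;-0.1 0 0 0 0 0 10;-0.1 0 0 0 0 0 10;-0.1 0 0 0 0 0 10;0 0 0 0 0 0 10;0 0 0 0 0 0 10")

```text
clock: 17.4
tool_pos: [574.6, -192.5, 34.9]
ee_rot: [0.009, 3.141, -0.0]
wrist_force: [-2.0, 0.4, 5.4]
width: 29.7
```

Call:
send_rows(targets="-0.1 0 0 0 0 0 10;-0.1 0 0 0 0 0 10;-0.1 0 0 0 0 0 10;-0.1 0 0 0 0 0 10;0 0 0 0 0 0 10;0 0 0 0 0 0 10;0 0 0 0 0 0 10;0 0 0 0 0 0 10")

```text
clock: 18.2
tool_pos: [578.6, -192.5, 34.9]
ee_rot: [0.009, 3.141, -0.0]
wrist_force: [-1.9, 0.6, 4.7]
width: 29.7
```

Call:
send_rows(targets="-0.1 0 0 0 0 0 10;-0.1 0 0 0 0 0 10;-0.1 0 0 0 0 0 10;-0.1 0 0 0 0 0 10;0 0 0 0 0 0 10;0 0 0 0 0 0 10;0 0 0 0 0 0 10;0 0 0 0 0 0 10")

```text
clock: 19.0
tool_pos: [582.6, -192.6, 35.0]
ee_rot: [0.009, 3.141, -0.0]
wrist_force: [-2.1, -0.4, 5.4]
width: 30.1
```

Call:
send_rows(targets="-0.1 0 0 0 0 0 10;-0.1 0 0 0 0 0 10;-0.1 0 0 0 0 0 10;-0.1 0 0 0 0 0 10;0 0 0 0 0 0 10;0 0 0 0 0 0 10;0 0 0 0 0 0 10;0 0 0 0 0 0 10")

```text
clock: 19.8
tool_pos: [583.6, -192.6, 35.0]
ee_rot: [-0.009, -3.136, 0.001]
wrist_force: [-9.0, 1.5, 10.9]
width: 29.6
```

Call:
send_rows(targets="-0.1 0 -0.02 0 0 0 10;-0.1 0 0 0 0 0 10;-0.1 0 0 0 0 0 10;0 0 0 0 0 0 10;0 0 0 0 0 0 10;0 0 0 0 0 0 10;0 0 0 0 0 0 10;0 0 0 0 0 0 10")

```text
clock: 20.6
tool_pos: [585.8, -192.6, 35.0]
ee_rot: [-0.009, -3.134, 0.001]
wrist_force: [-9.5, 0.9, 11.2]
width: 29.8
```

```bash
python3 st.py "(591.5,-192.7,-0.3)"
```

```text
20.6 [ 585.83 -192.63   35.  ] in frame [-5.67  0.04 35.  ] yaw -0.35 tilt [-0.0072 -0.0004] [-9.48  0.92 11.25] [0.18 1.9  0.01] 29.75355219021821
```

Call:
send_rows(targets="0 0 -0.02 0 -0.003 0 10;0 0 -0.02 0 -0.003 0 10;-0.1 0 0 0 0 0 10;-0.1 0 0 0 0 0 10;0 0 0 0 0 0 10;0 0 0 0 0 0 10;0 0 0 0 0 0 10;0 0 0 0 0 0 10")

```text
clock: 21.4
tool_pos: [587.4, -192.7, 35.0]
ee_rot: [-0.01, -3.139, 0.001]
wrist_force: [-8.8, 1.3, 9.8]
width: 29.7
```

```bash
python3 st.py "(591.5,-192.7,-0.3)"
```

```text
21.4 [ 587.36 -192.67   34.96] in frame [-4.14  0.   34.96] yaw -0.35 tilt [-0.0022 -0.0003] [-8.84  1.26  9.76] [0.22 1.91 0.  ] 29.744795453539272
```

Call:
send_rows(targets="-0.1 0 -0.02 0 -0.001 0 10;-0.1 0 0 0 -0.001 0 10;-0.1 0 -0.02 0 0 0 10;0 0 0 0 0 0 10;0 0 0 0 0 0 10;0 0 0 0 0 0 10;0 0 0 0 0 0 10;0 0 0 0 0 0 10")

```text
clock: 22.2
tool_pos: [589.8, -192.7, 35.0]
ee_rot: [-0.01, -3.14, 0.0]
wrist_force: [-9.5, 0.3, 8.2]
width: 29.8
```

```bash
cat > cap.py <<'E'
from h import *
im,c=snap('wrist')
for b in blobs(im,'orange',300):
    u=b[1]
    if u[0]>300 and u[1]<300:
        p=max(cv2.findContours(b[3],0,1)[0],key=len)[:,0]
        for z in (30,36): r=cv2.minAreaRect(onz(c,p,z,True)[:,:2].astype(np.float32)); print(z,b[0],u,np.round(r[0],1),np.round(r[1],1))
E
python3 st.py "(591.5,-192.7,-0.3)"; python3 cap.py
```

```text
22.2 [ 589.76 -192.67   34.96] in frame [-1.740e+00  2.000e-02  3.496e+01] yaw -0.35 tilt [-0.0015 -0.0002] [-9.51  0.26  8.2 ] [0.18 1.96 0.01] 29.832470264970052
30 2084 [394.77 190.21] [ 554.6 -135. ] [22.8 25.3]
36 2084 [394.77 190.21] [ 553.3 -137.2] [21.9 24.3]
```

Call:
send_rows(targets="-0.1 0 -0.02 0 0 0 10;-0.1 0 0 0 0 0 10;0 0 0 0 0 0 10;0 0 0 0 0 0 10;0 0 0 0 0 0 10;0 0 0 0 0 0 10;0 0 0 0 0 0 10;0 0 0 0 0 0 10")

```text
clock: 23.05
tool_pos: [591.4, -192.7, 35.0]
ee_rot: [-0.009, -3.139, 0.0]
wrist_force: [-9.4, 0.9, 6.9]
width: 29.9
```

```bash
python3 st.py "(591.5,-192.7,-0.3)"; python3 cap.py
```

```text
23.05 [ 591.38 -192.69   34.97] in frame [-1.200e-01  1.000e-02  3.497e+01] yaw -0.35 tilt [-0.0023 -0.0002] [-9.37  0.95  6.87] [0.25 2.07 0.03] 29.92724440216238
30 2099 [395.05 187.26] [ 554.9 -134.9] [22.8 25.8]
36 2099 [395.05 187.26] [ 553.7 -137.2] [21.9 24.8]
```

Call:
send_rows(targets="-0.1 0 -0.01 0 0 0 10;-0.05 0 0 0 0 0 10;0 0 0 0 0 0 10;0 0 0 0 0 0 10;0 0 0 0 0 0 10;0 0 0 0 0 0 10;0 0 0 0 0 0 10;0 0 0 0 0 0 10")

```text
clock: 23.9
tool_pos: [592.6, -192.7, 35.0]
ee_rot: [-0.01, -3.139, 0.0]
wrist_force: [-10.1, 1.4, 6.3]
width: 29.8
```

```bash
python3 st.py "(591.5,-192.7,-0.3)"; python3 cap.py
```

```text
23.9 [ 592.61 -192.68   34.99] in frame [1.110e+00 2.000e-02 3.499e+01] yaw -0.35 tilt [-0.0029 -0.0002] [-10.09   1.44   6.29] [0.22 2.04 0.03] 29.75036474160099
30 2111 [395.22 184.95] [ 554.7 -134.9] [22.8 25.5]
36 2111 [395.22 184.95] [ 553.6 -137.2] [21.9 24.5]
```

Call:
send_rows(targets="-0.1 0 0 0 0 0 10;-0.05 0 0 0 0 0 10;0 0 0 0 0 0 10;0 0 0 0 0 0 10;0 0 0 0 0 0 10;0 0 0 0 0 0 10;0 0 0 0 0 0 10;0 0 0 0 0 0 10")

```text
clock: 24.75
tool_pos: [593.8, -192.7, 35.0]
ee_rot: [-0.01, -3.138, 0.0]
wrist_force: [-12.3, 1.6, 5.5]
width: 29.5
```

```bash
python3 st.py "(591.5,-192.7,-0.3)"; python3 cap.py
```

```text
24.75 [ 593.81 -192.72   34.97] in frame [ 2.310e+00 -1.000e-02  3.497e+01] yaw -0.35 tilt [-0.0034 -0.0002] [-12.26   1.57   5.5 ] [ 0.27  2.2  -0.01] 29.50687424483807
30 2464 [397.66 184.22] [ 555.7 -133.6] [25.4 27. ]
36 2464 [397.66 184.22] [ 554.6 -135.9] [24.4 26. ]
```

The cap blob jumped from 2111 to 2464 px, so the catch has clicked up. I add a 0.4 mm nudge to be sure, then relax before releasing.

Call:
send_rows(targets="-0.04 0 0 0 0 0 10;0 0 0 0 0 0 10;0 0 0 0 0 0 10;0 0 0 0 0 0 10;0 0 0 0 0 0 10;0 0 0 0 0 0 10;0 0 0 0 0 0 10;0 0 0 0 0 0 10")

```text
clock: 25.6
tool_pos: [594.2, -192.7, 35.0]
ee_rot: [-0.01, -3.138, 0.0]
wrist_force: [-11.5, 1.0, 7.7]
width: 29.8
```

```bash
python3 st.py "(591.5,-192.7,-0.3)"; python3 cap.py
```

```text
25.6 [ 594.16 -192.71   34.98] in frame [2.660e+00 1.000e-02 3.498e+01] yaw -0.35 tilt [-0.0036 -0.0002] [-11.47   0.97   7.69] [0.27 2.24 0.02] 29.819890093723476
30 2465 [397.62 183.53] [ 555.8 -133.6] [27.4 25.4]
36 2465 [397.62 183.53] [ 554.7 -135.9] [26.4 24.4]
```

Call:
send_rows(targets="0.1 0 0 0 0 0 10;0.1 0 0 0 0 0 10;0.1 0 0 0 0 0 10;0.1 0 0 0 0 0 10;0 0 0 0 0 0 10;0 0 0 0 0 0 10;0 0 0 0 0 0 10;0 0 0 0 0 0 10")

```text
clock: 26.45
tool_pos: [593.5, -192.6, 35.0]
ee_rot: [0.009, 3.138, 0.0]
wrist_force: [-5.4, 0.3, -2.1]
width: 29.7
```

```bash
python3 st.py "(591.5,-192.7,-0.3)"; python3 cap.py
```

```text
26.45 [ 593.54 -192.6    34.99] in frame [ 2.04  0.11 34.99] yaw -0.34 tilt [0.0032 0.0002] [-5.44  0.29 -2.1 ] [0.1  1.23 0.01] 29.73347359512199
30 2470 [397.63 184.75] [ 555.8 -133.6] [27.4 25.5]
36 2470 [397.63 184.75] [ 554.6 -136. ] [26.3 24.5]
```

Call:
send_rows(targets="0.1 0 0 0 0 0 10;0.1 0 0 0 0 0 10;0 0 0 0 0 0 10;0 0 0 0 0 0 10;0 0 0 0 0 0 10;0 0 0 0 0 0 10;0 0 0 0 0 0 10;0 0 0 0 0 0 10")

```text
clock: 27.3
tool_pos: [593.0, -192.6, 35.8]
ee_rot: [0.009, 3.135, 0.0]
wrist_force: [-4.4, -0.3, -8.8]
width: 29.7
```

```bash
python3 st.py "(591.5,-192.7,-0.3)"; python3 cap.py
```

```text
27.3 [ 593.02 -192.61   35.85] in frame [ 1.52  0.1  35.85] yaw -0.33 tilt [ 0.0064 -0.    ] [-4.39 -0.26 -8.83] [-0.04  1.13 -0.02] 29.742849996387168
30 2455 [396.98 185.47] [ 555.8 -133.5] [25.3 27.7]
36 2455 [396.98 185.47] [ 554.6 -135.9] [24.3 26.6]
```

Call:
send_rows(targets="-0.1 0 0.05 0 0.003 0 10;-0.1 0 0.05 0 0.003 0 10;0 0 0 0 0 0 10;0 0 0 0 0 0 10;0 0 0 0 0 0 10;0 0 0 0 0 0 10;0 0 0 0 0 0 10;0 0 0 0 0 0 10")

```text
clock: 28.15
tool_pos: [594.6, -192.6, 35.8]
ee_rot: [-0.009, -3.141, 0.001]
wrist_force: [-8.0, 0.3, -2.1]
width: 29.5
```

```bash
python3 st.py "(591.5,-192.7,-0.3)"; python3 cap.py
```

```text
28.15 [ 594.63 -192.6    35.77] in frame [ 3.12  0.11 35.77] yaw -0.33 tilt [-0.0002 -0.0004] [-8.02  0.31 -2.11] [0.09 1.58 0.07] 29.48708136678937
30 2452 [397.26 182.49] [ 555.9 -133.5] [27.5 25.3]
36 2452 [397.26 182.49] [ 554.8 -135.9] [26.4 24.3]
```

Call:
send_rows(targets="0 0 0 0 0 0 30;0 0 0 0 0 0 40;0 0 0 0 0 0 50;0 0 0 0 0 0 60;0 0 0 0 0 0 70;0 0 0 0 0 0 70;0 0 0 0 0 0 70;0 0 0 0 0 0 70")

```text
clock: 29.0
tool_pos: [595.9, -192.6, 35.1]
ee_rot: [0.009, 3.139, 0.0]
wrist_force: [0.7, -0.0, -0.7]
width: 61.7
```

```bash
python3 st.py "(591.5,-192.7,-0.3)"; python3 cap.py
```

```text
29.0 [ 595.91 -192.59   35.11] in frame [ 4.41  0.14 35.11] yaw -0.33 tilt [0.0022 0.0001] [ 0.71 -0.03 -0.75] [ 0.03 -0.05  0.06] 61.74044844555405
30 2495 [397.72 179.98] [ 555.7 -133.6] [25.4 27.2]
36 2495 [397.72 179.98] [ 554.6 -136. ] [24.4 26.1]
```

Released, with the force at zero and the cap still up. I lift straight up and step forward to look.

Call:
send_rows(targets="0 0 -1 0 0 0 70;0 0 -2 0 0 0 70;0 0 -4 0 0 0 70;0 0 -4 0 0 0 70;0 0 -4 0 0 0 70;-3 0 0 0 0 0 70;-3 0 0 0 0 0 70;0 0 0 0 0 0 70")

```text
clock: 29.85
tool_pos: [659.0, -191.9, 186.5]
ee_rot: [0.008, 3.134, 0.002]
wrist_force: [-0.1, 0.7, -0.3]
width: 61.7
```

```bash
python3 - <<'E'
from h import *
from st import infr
s=env.state();print(s['clock'],s['tool_pos'])
im,c=snap('wrist'); cv2.imwrite('pics/w6.png',im[:,:,::-1])
for col,z in (('yellow',70),('orange',36)):
 for b in blobs(im,col,400):
  p=max(cv2.findContours(b[3],0,1)[0],key=len)[:,0]; r=cv2.minAreaRect(onz(c,p,z,True)[:,:2].astype(np.float32)); print(col,b[0],b[1],r,infr((*r[0],z),(591.5,-192.7,-0.3)))
E
```

```text
29.85 [ 659.02348758 -191.8835788   186.53858574]
yellow 1146 [277.1  121.32] ((591.7683715820312, -193.04318237304688), (28.91597557067871, 44.494964599609375), 89.70747375488281) [ 0.27016479 -0.34177248 70.        ]
orange 5566 [ 46.54 147.88] ((605.0447998046875, -449.0094299316406), (249.7058563232422, 44.49579620361328), 1.9678186178207397) [  14.88664104 -256.23499642   36.        ]
orange 627 [341.82  82.97] ((555.206787109375, -134.57154846191406), (21.369407653808594, 25.480520248413086), 89.916015625) [-36.59707386  57.93762478  36.        ]
```

View pics/w6.png

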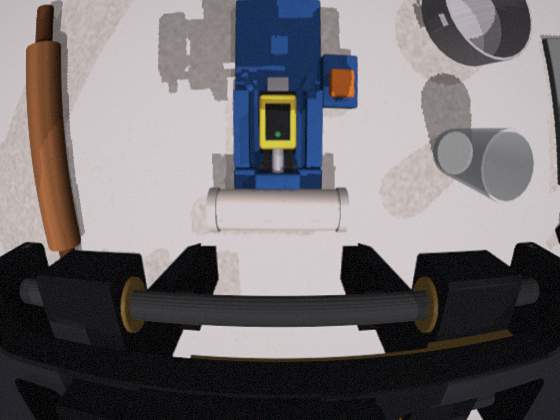

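The pack sits at x ≈ +0.3, y ≈ -0.3 mm in the lamp frame, with its yellow top at (277,121). It has not been pushed back by the ejector. The cap at (342,83) has the same place and size as when it was up at the start. Nothing else has moved, so I hand in.

```bash
python3 -c "
from h import *
im,c=snap('top')
for col,z in (('yellow',70),('orange',36)):
  for b in blobs(im,col): print('top',col,b[0],b[1],onz(c,b[1],z)[0].round(1))
print(env.hand_in())"
```

```text
top yellow 46 [214.24 172.65] [703.1 229.1  70. ]
top yellow 131 [351.18 209.4 ] [ 589.  -187.5   70. ]
top orange 257 [433.69 178.82] [ 691.9 -451.3   36. ]
top orange 29 [548.97 194.79] [ 641.2 -801.3   36. ]
top orange 49 [331.47 222.41] [ 554.3 -131.1   36. ]
top orange 56 [201.77 234.07] [517.5 267.5  36. ]
the job is handed in; nothing more can be done
None
```

The pack is in the lamp's dovetail with the lamp's catch up behind it, and I handed the job in at about 30 s of the 70 s allowed. I pressed the charger's catch, which sprang the pack out 10 mm. I then drew it clear, set it on the lamp's apron and slid it in until the catch clicked, at a push of about 12 N on the wrist. After that I let go and lifted away.

- **Pack position:** the last wrist view puts it at x ≈ +0.3 mm, y ≈ -0.3 mm in the lamp's frame and straight. At the click the arm's own reading was about +2 mm, which fits the 1–2 mm uncertainty in the lamp's position.
- **Catch:** the lamp's cap rose visibly at the click and afterwards matched its first measured place and size. Backing the arm off 6 mm with the pack still held moved it only about 1 mm, and the ejector did not push it back after release. I could not read the catch joint itself.
- **Bystanders:** the tumbler and rolling pin look untouched in the last wrist picture, and the small yellow pack measured in its original place. I did not measure the tiffin tier, bowl or gasket again.
- **Disagreement:** the final top-camera view put the pack at (589, -187.5) mm, about 6 mm from the wrist camera. That view is coarse, and it also placed both caps 3 mm away in y from where the wrist camera did, so I trusted the wrist view.

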